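# Raise the grow lamp one rung on its ladder-lock stand

### The arm

A 6-joint arm with a two-finger parallel gripper is mounted at the origin on the work surface. World frame = base frame: x ahead of the robot, y to its left, z up, the work surface at z = 0. Lengths are in mm, angles in rad, forces in N, time in s.
With the tool pointing down it reaches from about 300 to 775 mm from the base axis. Payload 14.6 kg.
Tool frame: the origin (TCP) lies at the very end of the fingers, on their centre line; the grasp point (between the pads) lies 19 mm behind it; z points along the fingers, y is the line along which they close (so a half turn about z gives the same grasp; the last joint's range is limited). The gripper opens to 94 mm and grips with 3 to 60 N. Pads are 16 mm wide; open, the fingers measure 119 mm over their backs; the gripper's body (75 mm by 177 mm) begins 78 mm behind the grasp point.
Start: joints at [-1.394, 0.3, 1.521, -0, 1.321, -0.067], TCP at [132.759, -533.727, 205.446] pointing down, gripper open.
Joint ranges: [-3.03, 3.03], [-0.79, 2.21], [0.23, 2.52], [-1.04, 4.18], [0, 3.07], [-2.55, 2.55]. Speed limits (rad/s): [2.22, 2.22, 2.57, 3.14, 3.14, 3.14].

### API

Orientations are given as [roll, pitch, yaw] about the fixed x, y, z axes, in that order (R = Rz(yaw) Ry(pitch) Rx(roll)).
In Python, from cell import manip, camera, get_calibration gives the robot as it stands.
- The arm moves only by the tool arm_command, never from a script. Its argument "targets" is a list of rows, each an object of numbers: "hand": the opening, from -1 (shut) to 1 (fully open), so that 0 is half open; "x", "y", "z": the shift along the tool's x, y, z in m; "yaw": the turn about the tool's z in rad. In form: [{"hand": .., "x": .., "y": .., "z": .., "yaw": ..}, ...]. A call has 1 to 10 rows; each row shifts and turns the commanded pose from where the row before left it, along the tool's axes as they then stand; what a row does not reach is not made up. A row lasts 1/10 s, in which the tool goes at most 50 mm and 8.59 degrees, less where a joint would pass 70% of its speed; a pose out of reach is approached as far as the arm can. A call is refused whole if a number of a shift passes 0.05 or a number of a turn 0.15, either way. A call with a gripper value outside its range is refused whole. The fingers move at their own pace and stop on an object; "newtons" is the grip in N (left out, the last holds). Time passes only in rows, so rows that do not move let the fingers close. It gives the time, the measured TCP pose, the force, the opening and the grip force at its end, in the units of the state.
- manip.read_state(): the state, without advancing time (a new reading comes with each control period).
- camera(name): name is "side" or "top"; returns the picture (384x512x3 uint8, red, green, blue); there is no depth.
- get_calibration(name): a dict with "K" (3x3 intrinsics, pixels), "cam_to_world" (4x4, takes a point from camera to world coordinates). Camera axes: x right, y up, looking along -z (the intrinsics and any distortion apply to the point x, -y, -z); pixel columns grow to the right and rows downward; lengths in mm; the calibration is good to about 2 mm. A picture is of the moment at which its call begins. get_calibration takes no time and is no camera call.
- manip.sign_off(): hands the job in; it is judged then, once.
The state is a dict: "clock": time; "joints": joint angles; "qd": joint speeds; "effort": joint torques, N m; "eef_pos": TCP position; "eef_rot": TCP orientation; "wrist_force": force on the tool from outside, world axes, zero at the start; "moment": the same for the moment, N m; "finger_gap": finger opening in mm; "finger_force": force on a finger pad.
Only numpy, scipy, OpenCV 4.12 (cv2) and the standard library are available. Lean on these libraries where they do the work, as an engineer would, in place of code of your own. Each camera call takes 0.05 s, during which the arm holds its last target. There are 200 camera calls.

### The job

The seedlings have grown up to the grow lamp. Take the stand's sliding section by the black grip sleeve on its top bar, raise it past the lowest rung until the red hooks swing by and drop back above that rung, then lower it gently until the hooks are seated on that same rung and carry the lamp, and let go. Do not let the lamp drop, do not bear down hard on the hooks, do not go on to a higher rung, and leave the pots, the wash bottle and the beaker where they stand.

Things in the scene. Friction and masses are not known exactly. Their poses are not given: they have to be found in the camera images.
- stand: bench stand of a grow lamp, built like a short extension ladder. Origin on the bench, below the middle of the grip sleeve; z up; y along the rungs; rungs on the +x side, lamp on the -x side. Grey base plate 10 mm thick, x -210 to +60, y +-145 mm. Two fixed uprights at y +-108, 225 mm tall, carry three steel rungs 10 mm thick, 60 mm apart
- rung_mark (a point): where the middle of the lowest rung's axis should be: 80 mm above the bench, 24 mm to +x of the stand's origin. Fixed to the stand; it is NOT measured on the rung: the rungs sit on slotted strips clamped by hand, so all three may be up to 14 mm higher or lower than this
- grip (a point): centre of the black rubber grip sleeve on the sliding section's top bar: 22 mm thick, 110 mm long, lying along the stand's y, 262 mm above the bench when parked; axes as the stand's. The section's rails stand beside it at y +-85 mm. It moves only straight up and down
- lamp_top (a point): middle of the lamp head's flat white top (150 mm along x, 250 mm along y), which is carried by the sliding section: 100 mm to -x of the grip sleeve and 36 mm below its axis, so the top begins 25 mm from the axis; cooling fins and arms up to 12 mm tall stand on it only where |y| is over 30 mm
- fly (a joint): lift in m of the sliding section (with lamp and hooks 0.6 to 0.85 kg): 0 parked, growing upwards, at most 0.125. The guides rub with about 1 N. Seated on the lowest rung it reads 0.045 +-0.014, as the rungs are set; on the next rung 0.060 more. A rung tilts the hooks from 23 mm below their seat on it until 9 mm above, where they have dropped back; it pushes with under 2 N
- rung_lock: gravity pawl: two red hooks 128 mm apart with a dark counterweight bar, on one pivot low on the sliding section. Origin on the pivot, 75 mm above the bench when parked; the hooks' seats are 35 mm below it. z is vertical while they hang at rest; a passing rung tilts them by up to 0.4 rad, then the counterweight swings them back. Going up they pass a rung, coming down they catch on it
- pot_a_mid (a point): bystander: terracotta pot with seedlings, 66 mm wide, 60 mm tall, leaves to 170 mm, on the base plate; point at its middle, 30 mm up
- pot_b_mid (a point): bystander: black pot of the same size with seedlings, on the base plate; point at its middle, 30 mm up
- wash_bottle_mid (a point): bystander: white wash bottle with red cap, 64 mm wide, 170 mm tall, on the bench; point at half height
- beaker_mid (a point): bystander: glass beaker, 72 mm wide, 95 mm tall, on the bench; point at half height

How it is judged (in metres and radians):
On the way:
1. the rung pushes the rising hooks back (value of joint fly above 0.01 m and angle between rung_lock's own z axis and vertical above 0.12 rad), for 0.02 s.
At the end, for the whole second after the job is handed in: the sliding section rests on the lowest rung (lift 0.028 to 0.062 m, nearly still), hooks hanging straight (within 0.06 rad) and loaded with more than 3 N; it is released, and pots, bottle and beaker stand within 15 mm of where they were (value of joint fly between 0.028 and 0.062 m and velocity of joint fly between -0.01 and 0.01 m/s and angle between rung_lock's own z axis and vertical below 0.06 rad and contact force between rung_lock and anything else above 3 N); the robot touches nothing.
It fails at once if the hooks are loaded with more than 20 N (lamp dropped on the rung or forced down) (contact force between rung_lock and anything else above 20 N).
It fails at once if the lamp falls or is driven down faster than 0.15 m/s (velocity of joint fly below -0.15 m/s).
It fails at once if a pot, the wash bottle or the beaker is shifted more than 15 mm or tipped (distance of any of pot_a_mid, pot_b_mid, wash_bottle_mid, beaker_mid from where it was at the start of the episode above 0.015 m or angle between any of pot_a_mid, pot_b_mid, wash_bottle_mid, beaker_mid's own z axis and vertical above 0.3 rad).
It also fails if it takes over 51 s, if anything falls off the work surface, if the arm or the gripper's body presses on something with over 40 N, if the wrist force passes 120 N, or if a joint passes its speed limit or range.

## Working session

There is one attempt and no reset: what is moved stays moved. The work goes in short steps, Python scripts to look and compute and a tool call to move; the robot and the scene stay as the last step left them, time stands still between calls to the robot, and variables do not carry over. Pictures are saved under pics/ and viewed, at most 10 in all, crops included, and the job is handed in when it is done.

Besides the shell and the picture viewer there is one more tool, called after "Request:" as name(argument=value, ...) on one line, values as JSON. arm_command: Moves the arm, as the interface text tells. Its arguments: {"type":"object","properties":{"targets":{"type":"array"},"newtons":{"type":"number"}},"required":["targets"]}

```bash
mkdir -p pics; python3 - <<'E'
from cell import manip, camera, get_calibration
import cv2
for n in("top","side"):
    im=camera(n); cv2.imwrite(f"pics/{n}0.png",im[:,:,::-1])
    c=get_calibration(n); print(n,c)
print(manip.read_state())
E
```

```text
top {'K': array([[393.60956828,   0.        , 253.35147734],
       [  0.        , 393.60956828, 194.53406049],
       [  0.        ,   0.        ,   1.        ]]), 'cam_to_world': array([[-2.82938266e-02,  9.92628032e-01, -1.17851807e-01,
         3.80471868e+02],
       [-9.99349357e-01, -2.54512505e-02,  2.55557617e-02,
         2.00262331e+01],
       [ 2.23678896e-02,  1.18498198e-01,  9.92702299e-01,
         1.48625572e+03],
       [ 0.00000000e+00,  0.00000000e+00,  0.00000000e+00,
         1.00000000e+00]])}
side {'K': array([[414.34687774,   0.        , 252.22483726],
       [  0.        , 414.34687774, 195.90754351],
       [  0.        ,   0.        ,   1.        ]]), 'cam_to_world': array([[-9.99229962e-01,  1.04258000e-02, -3.78257328e-02,
         4.91515282e+02],
       [-3.73052494e-02, -5.51158374e-01,  8.33566293e-01,
         1.03289534e+03],
       [-1.21573739e-02,  8.34335514e-01,  5.51122898e-01,
         8.34459197e+02],
       [ 0.00000000e+00,  0.00000000e+00,  0.00000000e+00,
         1.00000000e+00]])}
{'clock': 0.1, 'joints': array([-1.39357149e+00,  3.00386051e-01,  1.52149080e+00, -4.09548449e-05,
        1.32068958e+00, -6.65915486e-02]), 'qd': array([-1.43626696e-03, -2.79813601e-03, -4.17364791e-03,  5.30620170e-05,
        2.13330605e-04, -1.51299357e-03]), 'effort': array([ 6.31894327e-04, -5.32644188e+01, -3.53283012e+01,  7.09981145e-02,
        2.34709441e-02, -4.80254232e-05]), 'eef_pos': array([ 132.72638186, -533.51650206,  204.9711708 ]), 'eef_rot': array([-3.14061839e+00, -2.52147084e-05,  2.43826532e-01]), 'wrist_force': array([-0.28784021, -0.70912509, -0.32942326]), 'moment': array([ 0.01727578,  0.01183567, -0.00963731]), 'finger_force': 0.0, 'finger_gap': 94.25028791166285}
```

View pics/top0.png

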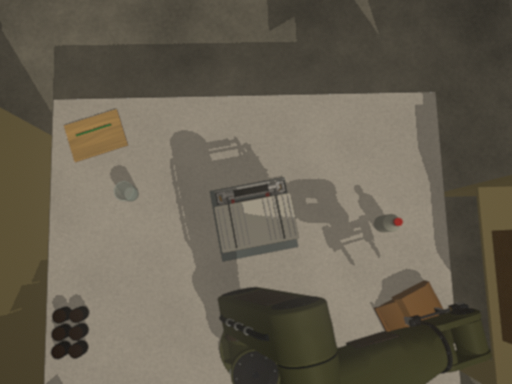

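View pics/side0.png

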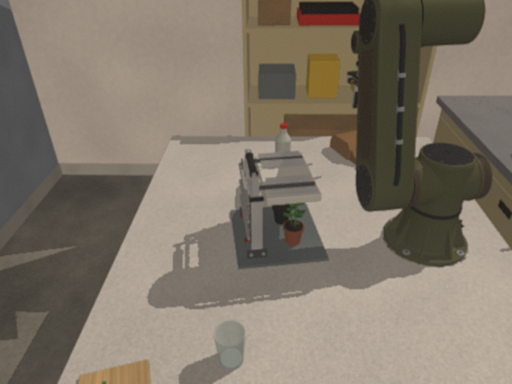

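The top view shows the stand centred at about (255,215), with its dark grip bar at (258,190) and the lamp towards the robot. The bottle is at (390,222) and the beaker at (127,190). The side view shows the uprights at (250,205) and the pots under the lamp. Next I'll segment the grip and look at it closer.

```bash
cat > h.py <<'E'
import numpy as np, cv2
from cell import manip, camera, get_calibration
def ray(n,u,v):
    c=get_calibration(n);K=c["K"];T=c["cam_to_world"]
    d=T[:3,:3]@np.array([(u-K[0,2])/K[0,0],-(v-K[1,2])/K[1,1],-1.]);return T[:3,3],d
def onz(n,u,v,z):
    o,d=ray(n,u,v);return o+d*(z-o[2])/d[2]
def proj(n,p):
    c=get_calibration(n);K=c["K"];T=c["cam_to_world"]
    q=T[:3,:3].T@(np.array(p,float)-T[:3,3]);return K[0,2]-K[0,0]*q[0]/q[2],K[1,2]+K[1,1]*q[1]/q[2]
E
python3 - <<'E'
from h import *
im=cv2.imread("pics/top0.png"); x0,y0=205,170
g=cv2.cvtColor(im,cv2.COLOR_BGR2GRAY)
m=np.zeros_like(g); m[175:210,205:305]=(g[175:210,205:305]<38)*255
n,l,s,c=cv2.connectedComponentsWithStats(m)
for i in range(1,n):
    if s[i,4]>15:
        ys,xs=np.where(l==i); r=cv2.minAreaRect(np.c_[xs,ys].astype(np.float32))
        P=cv2.boxPoints(r); print(s[i],c[i],r,onz("top",*c[i],262).round(1))
        for p in P: print(onz("top",*p,262).round(1))
a=cv2.resize(im[170:270,205:305],None,fx=6,fy=6,interpolation=cv2.INTER_CUBIC)
b=cv2.resize(cv2.imread("pics/side0.png")[140:270,225:330],None,fx=4.6,fy=4.6,interpolation=cv2.INTER_CUBIC)
cv2.imwrite("pics/a.png",a);cv2.imwrite("pics/b.png",b)
E
```

```text
(no output)
```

View pics/a.png

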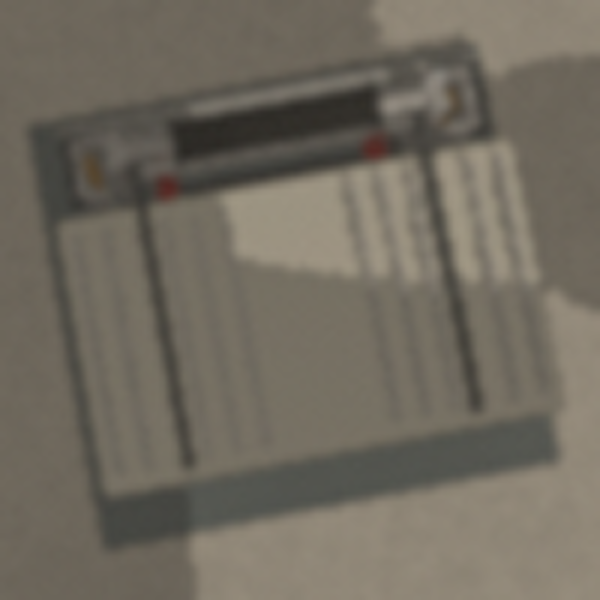

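View pics/b.png

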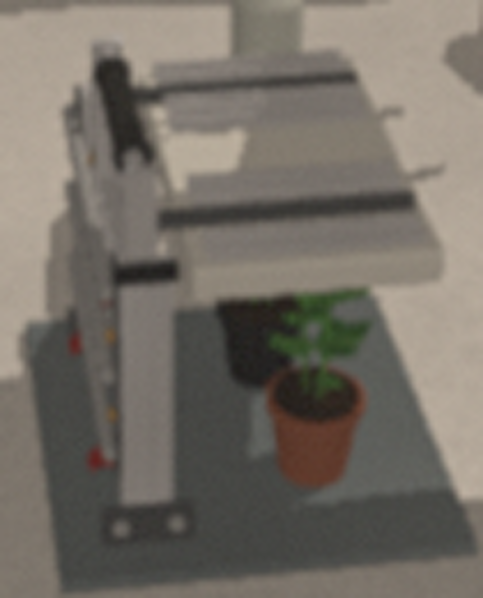

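The top crop shows the black sleeve from about (234,193.7) to (268.5,187.5) in full-image pixels, centred near (251,190.5). The rungs are on the far side and the lamp on the robot side. The side crop shows the sleeve on the top bar at about (251,164), the red hooks at (242,215) and (246,240), and the pots under the lamp.

```bash
python3 - <<'E'
from h import *
im=cv2.imread("pics/top0.png"); g=cv2.cvtColor(im,cv2.COLOR_BGR2GRAY)
print(g[183:198:1,232:272:4])
m=np.zeros_like(g); m[180:202,228:276]=(g[180:202,228:276]<62)*255
n,l,s,c=cv2.connectedComponentsWithStats(m); i=1+s[1:,4].argmax()
ys,xs=np.where(l==i); r=cv2.minAreaRect(np.c_[xs,ys].astype(np.float32)); print(s[i],c[i],r)
for a,b,mid in[((234,193.67),(268.5,187.5),(251.2,190.5))]:
    A=onz("top",*a,262);B=onz("top",*b,262);M=onz("top",*mid,262)
    d=A-B; print(A,B,M,np.linalg.norm(d),"yaw of y axis",np.arctan2(-d[0],d[1]))
print(onz("top",*c[i],262))
# side check
print(proj("side",onz("top",251.2,190.5,262)),proj("side",A),proj("side",B))
s=cv2.imread("pics/side0.png");gs=cv2.cvtColor(s,cv2.COLOR_BGR2GRAY);print(gs[150:180:2,242:262])
E
```

```text
[[105 104 103  98  86  86  98 109 110 101]
 [104 101  96  87  86 101 114 106  86  84]
 [ 99  92  86  92 105 114 104  78  55  80]
 [ 86  85  97 108 110  96  72  51  45  92]
 [ 77  93 113 106  85  64  49  46  46 102]
 [ 81  94 104  78  54  46  46  48  48  93]
 [ 79  75  71  49  45  47  47  47  48  75]
 [ 75  52  46  45  45  48  46  48  54  70]
 [ 76  43  45  45  47  47  48  56  71  73]
 [ 80  44  44  46  47  48  60  74  83  67]
 [ 88  43  43  45  53  64  79  82  78  60]
 [ 92  42  44  54  69  83  83  76  68  55]
 [ 89  42  56  73  84  83  72  66  60  61]
 [ 86  60  77  82  79  72  64  59  64  86]
 [ 92  79  81  77  69  62  58  68  98 122]]
[233 185  35  12 198] [249.97979798 190.26262626] ((250.40415954589844, 190.34410095214844), (6.252574443817139, 34.525081634521484), 80.21759033203125)
[530.08956     49.00853875 262.        ] [546.84615915 -59.72315448 262.        ] [538.72444121  -5.10328136 262.        ] 110.01529315314055 yaw of y axis 0.1529066856234656
[539.57214036  -1.29742489 262.        ]
(np.float64(251.70260912913068), np.float64(162.63048191165285)) (np.float64(254.0902
[... 684 characters left out ...]
  99 104
  113 122]
 [ 86 112 117 113 114  95  58  43  43  46  44  50  67  95 114 131 159 171
  163 143]
 [ 94 110 116 113 116 105  69  44  43  46  44  42  50  69  95 114 135 151
  148 139]
 [ 92 106 116 116 118 115  91  54  43  44  41  41  40  54  80 108 127 152
  168 160]
 [125 114 115 114 118 120 106  69  43  39  41  38  39  44  64  92 111 135
  152 161]
 [131 125 112 104 117 118 110  80  48  42  57  71  75  58  46  57  87 122
  154 173]
 [131 130 105  98 115 120 111  82  54  65  95 108 108  97  66  57  84 112
  138 163]
 [123 128 115 107 117 120 116 104  73  70 102 117 113 107  99  98 106 107
  117 149]
 [118 130 132 117 118 115 115 112 108 108 112 114 115 116 116 117 120 119
  113 133]]
```

Request:
arm_command(targets=[{"hand": 1, "x": 0, "y": 0, "z": -0.05, "yaw": 0}, {"hand": 1, "x": 0, "y": 0, "z": -0.05, "yaw": 0}, {"hand": 1, "x": 0, "y": 0, "z": -0.05, "yaw": 0}, {"hand": 1, "x": 0.03, "y": -0.024, "z": 0, "yaw": 0}, {"hand": 1, "x": 0.033, "y": -0.026, "z": 0, "yaw": 0}, {"hand": 1, "x": 0.033, "y": -0.026, "z": 0, "yaw": 0}, {"hand": 1, "x": 0.033, "y": -0.026, "z": 0, "yaw": 0}, {"hand": 1, "x": 0.033, "y": -0.026, "z": 0, "yaw": 0}, {"hand": 1, "x": 0.033, "y": -0.026, "z": 0, "yaw": 0}, {"hand": 1, "x": 0.033, "y": -0.026, "z": 0, "yaw": 0}], newtons=20)

```text
clock: 1.1
eef_pos: [311.2, -302.5, 355.3]
eef_rot: [-3.141, 0.0, 0.244]
wrist_force: [0.8, -0.7, -0.7]
finger_gap: 93.8
finger_force: 0.0
```

Request:
arm_command(targets=[{"hand": 1, "x": 0.033, "y": -0.026, "z": 0, "yaw": 0}, {"hand": 1, "x": 0.033, "y": -0.026, "z": 0, "yaw": 0}, {"hand": 1, "x": 0.033, "y": -0.026, "z": 0, "yaw": 0}, {"hand": 1, "x": 0.033, "y": -0.026, "z": 0, "yaw": 0}, {"hand": 1, "x": 0.033, "y": -0.026, "z": 0, "yaw": 0}, {"hand": 1, "x": 0.033, "y": -0.026, "z": 0, "yaw": 0}, {"hand": 1, "x": 0.033, "y": -0.026, "z": 0, "yaw": 0}, {"hand": 1, "x": 0.033, "y": -0.026, "z": 0, "yaw": 0}, {"hand": 1, "x": 0.03, "y": -0.024, "z": 0, "yaw": 0}, {"hand": 1, "x": 0, "y": 0, "z": 0, "yaw": 0}])

```text
clock: 2.1
eef_pos: [541.3, -4.9, 354.0]
eef_rot: [-3.14, 0.002, 0.247]
wrist_force: [-0.3, -0.5, 0.5]
finger_gap: 93.9
finger_force: 0.0
```

Request:
arm_command(targets=[{"hand": 1, "x": 0, "y": 0, "z": 0, "yaw": -0.14}, {"hand": 1, "x": 0, "y": 0, "z": 0, "yaw": -0.14}, {"hand": 1, "x": 0, "y": 0, "z": 0, "yaw": -0.14}, {"hand": 1, "x": 0, "y": 0, "z": 0, "yaw": -0.14}, {"hand": 1, "x": 0, "y": 0, "z": 0, "yaw": -0.14}, {"hand": 1, "x": 0, "y": 0, "z": 0, "yaw": -0.14}, {"hand": 1, "x": 0, "y": 0, "z": 0, "yaw": -0.14}, {"hand": 1, "x": 0, "y": 0, "z": 0, "yaw": -0.14}, {"hand": 1, "x": 0, "y": 0, "z": 0, "yaw": -0.14}, {"hand": 1, "x": 0, "y": 0, "z": 0, "yaw": -0.14}])

```text
clock: 3.1
eef_pos: [539.5, -8.5, 355.3]
eef_rot: [-3.141, 0.0, 1.649]
wrist_force: [-0.1, -0.1, 0.8]
finger_gap: 94.6
finger_force: 0.0
```

Request:
arm_command(targets=[{"hand": 1, "x": 0.005, "y": 0, "z": 0, "yaw": -0.08}, {"hand": 1, "x": 0, "y": 0, "z": 0.03, "yaw": 0}, {"hand": 1, "x": 0, "y": 0, "z": 0.03, "yaw": 0}, {"hand": 1, "x": 0, "y": 0, "z": 0, "yaw": 0}])

```text
clock: 3.5
eef_pos: [538.1, -3.3, 292.0]
eef_rot: [-3.135, -0.001, 1.723]
wrist_force: [-0.4, 0.8, 0.6]
finger_gap: 94.0
finger_force: 0.0
```

```bash
python3 - <<'E'
from h import *
a=camera("side");b=camera("top")
for n,i,(x,y,w,h) in(("c",a,(215,90,100,75)),("d",b,(205,130,100,100))):
    cv2.imwrite(f"pics/{n}_full.png",i[:,:,::-1])
A=cv2.resize(a[90:260,205:335,::-1],None,fx=3.5,fy=3.5,interpolation=cv2.INTER_CUBIC)
cv2.imwrite("pics/c.png",A)
s=manip.read_state();print(s["eef_pos"],s["eef_rot"])
p=np.array(s["eef_pos"])
for q in(p,p+[0,0,-0]):print((np.array(proj("side",q))-[205,90])*3.5)
E
```

```text
[539.44399744  -3.27324864 296.35266582] [3.14153791e+00 4.86578227e-05 1.72343259e+00]
[161.9233477  217.64050304]
[161.9233477  217.64050304]
```

View pics/c.png

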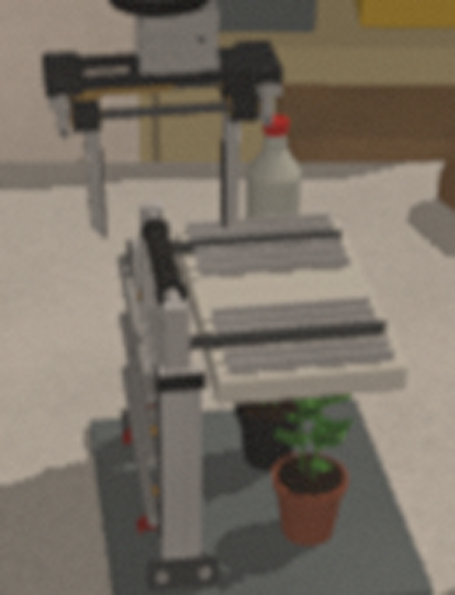

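The side crop shows the two fingers straddling the sleeve symmetrically, at about x=100 and x=232 with the sleeve at 165. The lamp and fins are clear of them. I'll go down and close.

Request:
arm_command(targets=[{"hand": 1, "x": 0, "y": 0, "z": 0.02, "yaw": -0.005}, {"hand": 1, "x": 0, "y": 0, "z": 0.02, "yaw": 0}, {"hand": 1, "x": 0, "y": 0, "z": 0.013, "yaw": 0}, {"hand": 1, "x": 0, "y": 0, "z": 0, "yaw": 0}, {"hand": 1, "x": 0, "y": 0, "z": 0, "yaw": 0}])

```text
clock: 4.1
eef_pos: [539.9, -3.0, 243.8]
eef_rot: [3.14, 0.0, 1.729]
wrist_force: [-0.7, -0.4, 0.3]
finger_gap: 94.2
finger_force: 0.0
```

Request:
arm_command(targets=[{"hand": -0.3, "x": 0, "y": 0, "z": 0, "yaw": 0}, {"hand": -0.45, "x": 0, "y": 0, "z": 0, "yaw": 0}, {"hand": -0.6, "x": 0, "y": 0, "z": 0, "yaw": 0}, {"hand": -1, "x": 0, "y": 0, "z": 0, "yaw": 0}, {"hand": -1, "x": 0, "y": 0, "z": 0, "yaw": 0}, {"hand": -1, "x": 0, "y": 0, "z": 0, "yaw": 0}, {"hand": -1, "x": 0, "y": 0, "z": 0, "yaw": 0}], newtons=30)

```text
clock: 4.8
eef_pos: [539.5, -2.9, 242.5]
eef_rot: [-3.142, -0.0, 1.729]
wrist_force: [0.1, 0.6, -0.3]
finger_gap: 41.4
finger_force: 0.0
```

Request:
arm_command(targets=[{"hand": -1, "x": 0, "y": 0, "z": 0, "yaw": 0}, {"hand": -1, "x": 0, "y": 0, "z": 0, "yaw": 0}, {"hand": -1, "x": 0, "y": 0, "z": 0, "yaw": 0}, {"hand": -1, "x": 0, "y": 0, "z": 0, "yaw": 0}, {"hand": -1, "x": 0, "y": 0, "z": 0, "yaw": 0}, {"hand": -1, "x": 0, "y": 0, "z": 0, "yaw": 0}], newtons=30)

```text
clock: 5.4
eef_pos: [539.5, -2.9, 242.5]
eef_rot: [3.141, 0.0, 1.729]
wrist_force: [0.6, 0.2, -0.1]
finger_gap: 21.0
finger_force: 30.0
```

Request:
arm_command(targets=[{"hand": -1, "x": 0, "y": 0, "z": -0.002, "yaw": 0}, {"hand": -1, "x": 0, "y": 0, "z": -0.004, "yaw": 0}, {"hand": -1, "x": 0, "y": 0, "z": -0.004, "yaw": 0}, {"hand": -1, "x": 0, "y": 0, "z": -0.004, "yaw": 0}, {"hand": -1, "x": 0, "y": 0, "z": -0.004, "yaw": 0}, {"hand": -1, "x": 0, "y": 0, "z": -0.004, "yaw": 0}, {"hand": -1, "x": 0, "y": 0, "z": -0.004, "yaw": 0}, {"hand": -1, "x": 0, "y": 0, "z": -0.004, "yaw": 0}])

```text
clock: 6.2
eef_pos: [539.5, -2.9, 272.7]
eef_rot: [3.142, -0.0, 1.729]
wrist_force: [5.5, 1.2, -8.8]
finger_gap: 21.1
finger_force: 30.0
```

Request:
arm_command(targets=[{"hand": -1, "x": 0, "y": 0, "z": -0.005, "yaw": 0}, {"hand": -1, "x": 0, "y": 0, "z": -0.005, "yaw": 0}, {"hand": -1, "x": 0, "y": 0, "z": -0.005, "yaw": 0}, {"hand": -1, "x": 0, "y": 0, "z": -0.005, "yaw": 0}, {"hand": -1, "x": 0, "y": 0, "z": -0.005, "yaw": 0}, {"hand": -1, "x": 0, "y": 0, "z": -0.005, "yaw": 0}, {"hand": -1, "x": 0, "y": 0, "z": -0.005, "yaw": 0}, {"hand": -1, "x": 0, "y": 0, "z": -0.004, "yaw": 0}, {"hand": -1, "x": 0, "y": 0, "z": -0.003, "yaw": 0}, {"hand": -1, "x": 0, "y": 0, "z": 0, "yaw": 0}])

```text
clock: 7.2
eef_pos: [539.5, -2.9, 315.0]
eef_rot: [3.141, 0.0, 1.729]
wrist_force: [4.5, -0.0, -7.0]
finger_gap: 21.6
finger_force: 30.0
```

```bash
python3 - <<'E'
from h import *
a=camera("side");s=manip.read_state();print(s["eef_pos"],s["wrist_force"])
cv2.imwrite("pics/e_full.png",a[:,:,::-1])
cv2.imwrite("pics/e.png",cv2.resize(a[90:260,205:335,::-1],None,fx=3.5,fy=3.5,interpolation=cv2.INTER_CUBIC))
E
```

```text
[539.52687977  -2.89420697 314.71425621] [ 4.22569902  1.19712406 -6.66547527]
```

View pics/e.png

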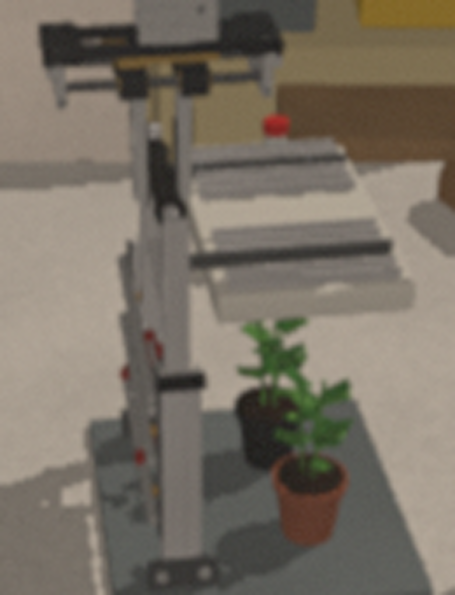

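The side crop shows the section raised, with the sleeve at (163,180), the red hooks near (127,373) and (140,456), and leaf clearance under the lamp. I'll get the seat height from the brass clamps and red hooks before lowering.

```bash
python3 - <<'E'
from h import *
a=.16;R=np.array([[np.cos(a),-np.sin(a)],[np.sin(a),np.cos(a)]]);o=np.array([539.3,-3.])
def w(x,y,z): return [*(o+R@[x,y]),z]
for y in(-108,-64,0,64,108):
    print(y,[tuple(np.round((np.array(proj("side",w(24,y,80+60*k)))-[205,90])*3.5)) for k in(0,1,2)])
print("hook seats up72",[np.round((np.array(proj("side",w(24,y,112.)))-[205,90])*3.5) for y in(-64,64)])
print("hook seats parked",[np.round((np.array(proj("side",w(24,y,40.)))-[205,90])*3.5) for y in(-64,64)])
for f in("c_full","e_full"):
    im=cv2.imread(f"pics/{f}.png");b,g,r=[im[...,i].astype(int) for i in range(3)]
    m=((r>g*1.6)&(r>60)&(r>b*1.6)).astype(np.uint8);m[:180]=0;m[:,:235]=0;m[:,258:]=0
    n,l,s,c=cv2.connectedComponentsWithStats(m,connectivity=8)
    for i in range(1,n):
        if s[i,4]>1: print(f,s[i],((c[i]-[205,90])*3.5).round(0))
im=cv2.imread("pics/e_full.png");cv2.imwrite("pics/f.png",cv2.resize(im[155:250,232:272],None,fx=6,fy=6,interpolation=cv2.INTER_CUBIC))
E
```

```text
-108 [(np.float64(126.0), np.float64(372.0)), (np.float64(124.0), np.float64(317.0)), (np.float64(122.0), np.float64(260.0))]
-64 [(np.float64(131.0), np.float64(398.0)), (np.float64(129.0), np.float64(343.0)), (np.float64(127.0), np.float64(285.0))]
0 [(np.float64(138.0), np.float64(439.0)), (np.float64(137.0), np.float64(382.0)), (np.float64(135.0), np.float64(323.0))]
64 [(np.float64(146.0), np.float64(483.0)), (np.float64(145.0), np.float64(425.0)), (np.float64(144.0), np.float64(364.0))]
108 [(np.float64(152.0), np.float64(516.0)), (np.float64(151.0), np.float64(457.0)), (np.float64(150.0), np.float64(395.0))]
hook seats up72 [array([130., 369.]), array([146., 452.])]
hook seats parked [array([132., 433.]), array([147., 520.])]
c_full [240 213   2   4   6] [125. 436.]
c_full [244 238   4   4  10] [141. 523.]
e_full [247 185   2   2   4] [149. 334.]
e_full [250 189   1   3   3] [158. 350.]
e_full [240 196   2   2   3] [124. 372.]
e_full [244 219   2   3   6] [138. 455.]
```

View pics/f.png

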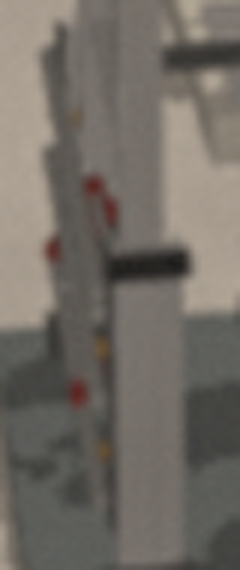

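The hooks' image motion of 64 and 68 px matches a rigid 72 mm lift, so they hang straight above the rung. The highest possible seat is at 59 mm lift, so the first 11 mm down are free. After that I'll go in small steps, watching the force.

Request:
arm_command(targets=[{"hand": -1, "x": 0, "y": 0, "z": 0.001, "yaw": 0}, {"hand": -1, "x": 0, "y": 0, "z": 0.002, "yaw": 0}, {"hand": -1, "x": 0, "y": 0, "z": 0.002, "yaw": 0}, {"hand": -1, "x": 0, "y": 0, "z": 0.002, "yaw": 0}, {"hand": -1, "x": 0, "y": 0, "z": 0.002, "yaw": 0}, {"hand": -1, "x": 0, "y": 0, "z": 0.001, "yaw": 0}, {"hand": -1, "x": 0, "y": 0, "z": 0, "yaw": 0}], newtons=15)

```text
clock: 7.95
eef_pos: [539.5, -2.9, 304.2]
eef_rot: [-3.141, -0.0, 1.729]
wrist_force: [4.7, -0.0, -8.2]
finger_gap: 21.5
finger_force: 15.0
```

Request:
arm_command(targets=[{"hand": -1, "x": 0, "y": 0, "z": 0.0005, "yaw": 0}, {"hand": -1, "x": 0, "y": 0, "z": 0.0005, "yaw": 0}])

```text
clock: 8.15
eef_pos: [539.5, -2.9, 303.6]
eef_rot: [3.141, -0.0, 1.729]
wrist_force: [4.2, 0.3, -7.0]
finger_gap: 21.4
finger_force: 15.0
```

Request:
arm_command(targets=[{"hand": -1, "x": 0, "y": 0, "z": 0.0005, "yaw": 0}, {"hand": -1, "x": 0, "y": 0, "z": 0.0005, "yaw": 0}], newtons=12)

```text
clock: 8.35
eef_pos: [539.5, -2.9, 302.5]
eef_rot: [3.142, 0.0, 1.729]
wrist_force: [3.9, -0.3, -6.0]
finger_gap: 21.5
finger_force: 12.0
```

Request:
arm_command(targets=[{"hand": -1, "x": 0, "y": 0, "z": 0.0005, "yaw": 0}, {"hand": -1, "x": 0, "y": 0, "z": 0.0005, "yaw": 0}])

```text
clock: 8.55
eef_pos: [539.5, -2.9, 301.4]
eef_rot: [-3.142, 0.0, 1.729]
wrist_force: [3.5, 0.4, -6.5]
finger_gap: 21.5
finger_force: 12.0
```

Request:
arm_command(targets=[{"hand": -1, "x": 0, "y": 0, "z": 0.0005, "yaw": 0}, {"hand": -1, "x": 0, "y": 0, "z": 0.0005, "yaw": 0}])

```text
clock: 8.75
eef_pos: [539.5, -2.9, 300.4]
eef_rot: [-3.142, -0.0, 1.729]
wrist_force: [3.5, 0.8, -6.6]
finger_gap: 21.4
finger_force: 12.0
```

Request:
arm_command(targets=[{"hand": -1, "x": 0, "y": 0, "z": 0.0005, "yaw": 0}, {"hand": -1, "x": 0, "y": 0, "z": 0.0005, "yaw": 0}, {"hand": -1, "x": 0, "y": 0, "z": 0.0005, "yaw": 0}])

```text
clock: 9.05
eef_pos: [539.5, -2.9, 298.9]
eef_rot: [-3.142, -0.0, 1.729]
wrist_force: [3.0, 0.9, -6.7]
finger_gap: 21.5
finger_force: 12.0
```

Request:
arm_command(targets=[{"hand": -1, "x": 0, "y": 0, "z": 0.0005, "yaw": 0}, {"hand": -1, "x": 0, "y": 0, "z": 0.0005, "yaw": 0}, {"hand": -1, "x": 0, "y": 0, "z": 0.0005, "yaw": 0}])

```text
clock: 9.35
eef_pos: [539.5, -2.9, 297.4]
eef_rot: [-3.142, -0.0, 1.729]
wrist_force: [3.9, 0.5, -6.7]
finger_gap: 21.7
finger_force: 12.0
```

Request:
arm_command(targets=[{"hand": -1, "x": 0, "y": 0, "z": 0.0005, "yaw": 0}, {"hand": -1, "x": 0, "y": 0, "z": 0.0005, "yaw": 0}, {"hand": -1, "x": 0, "y": 0, "z": 0.0005, "yaw": 0}])

```text
clock: 9.65
eef_pos: [539.5, -2.9, 295.9]
eef_rot: [-3.142, 0.0, 1.729]
wrist_force: [3.4, 0.2, -5.9]
finger_gap: 21.9
finger_force: 12.0
```

Request:
arm_command(targets=[{"hand": -1, "x": 0, "y": 0, "z": 0.0005, "yaw": 0}, {"hand": -1, "x": 0, "y": 0, "z": 0.0005, "yaw": 0}])

```text
clock: 9.85
eef_pos: [539.5, -2.9, 294.9]
eef_rot: [-3.142, 0.0, 1.729]
wrist_force: [2.8, -0.4, -6.9]
finger_gap: 21.6
finger_force: 12.0
```

Request:
arm_command(targets=[{"hand": -1, "x": 0, "y": 0, "z": 0.0005, "yaw": 0}, {"hand": -1, "x": 0, "y": 0, "z": 0.0005, "yaw": 0}, {"hand": -1, "x": 0, "y": 0, "z": 0.0005, "yaw": 0}])

```text
clock: 10.15
eef_pos: [539.5, -2.9, 293.4]
eef_rot: [3.142, 0.0, 1.729]
wrist_force: [3.3, 1.1, -6.5]
finger_gap: 21.5
finger_force: 12.0
```

Request:
arm_command(targets=[{"hand": -1, "x": 0, "y": 0, "z": 0.0005, "yaw": 0}, {"hand": -1, "x": 0, "y": 0, "z": 0.0005, "yaw": 0}, {"hand": -1, "x": 0, "y": 0, "z": 0.0005, "yaw": 0}])

```text
clock: 10.45
eef_pos: [539.5, -2.9, 292.4]
eef_rot: [3.141, 0.0, 1.729]
wrist_force: [0.2, 0.9, -0.6]
finger_gap: 21.7
finger_force: 12.0
```

The wrist load went from -6.5 N to about 0 at roughly 50 mm lift, so the hooks are seated. I'll open and retreat straight up.

Request:
arm_command(targets=[{"hand": -0.4, "x": 0, "y": 0, "z": 0, "yaw": 0}, {"hand": -0.2, "x": 0, "y": 0, "z": 0, "yaw": 0}, {"hand": 0, "x": 0, "y": 0, "z": 0, "yaw": 0}, {"hand": 0.2, "x": 0, "y": 0, "z": 0, "yaw": 0}, {"hand": 0.4, "x": 0, "y": 0, "z": 0, "yaw": 0}, {"hand": 0.6, "x": 0, "y": 0, "z": 0, "yaw": 0}, {"hand": 0.6, "x": 0, "y": 0, "z": 0, "yaw": 0}, {"hand": 0.6, "x": 0, "y": 0, "z": 0, "yaw": 0}])

```text
clock: 11.25
eef_pos: [539.5, -2.9, 292.0]
eef_rot: [3.142, 0.0, 1.729]
wrist_force: [-0.6, -0.5, 0.6]
finger_gap: 74.3
finger_force: 0.0
```

Request:
arm_command(targets=[{"hand": 0.6, "x": 0, "y": 0, "z": -0.01, "yaw": 0}, {"hand": 0.6, "x": 0, "y": 0, "z": -0.02, "yaw": 0}, {"hand": 0.6, "x": 0, "y": 0, "z": -0.02, "yaw": 0}, {"hand": 0.6, "x": 0, "y": 0, "z": -0.02, "yaw": 0}, {"hand": 0.6, "x": 0, "y": 0, "z": -0.02, "yaw": 0}, {"hand": 0.6, "x": 0, "y": 0, "z": 0, "yaw": 0}, {"hand": 0.6, "x": 0, "y": 0, "z": 0, "yaw": 0}])

```text
clock: 11.95
eef_pos: [539.5, -2.9, 381.7]
eef_rot: [3.141, 0.0, 1.729]
wrist_force: [0.1, -0.2, -0.7]
finger_gap: 75.0
finger_force: 0.0
```

```bash
python3 - <<'E'
from h import *
a=camera("side");s=manip.read_state();print(s["eef_pos"],s["wrist_force"])
cv2.imwrite("pics/g_full.png",a[:,:,::-1])
cv2.imwrite("pics/g.png",cv2.resize(a[90:260,205:335,::-1],None,fx=3.5,fy=3.5,interpolation=cv2.INTER_CUBIC))
E
```

```text
[539.36890118  -2.91420503 381.0481386 ] [ 0.21843179 -0.12384052 -0.52876575]
```

View pics/g.png

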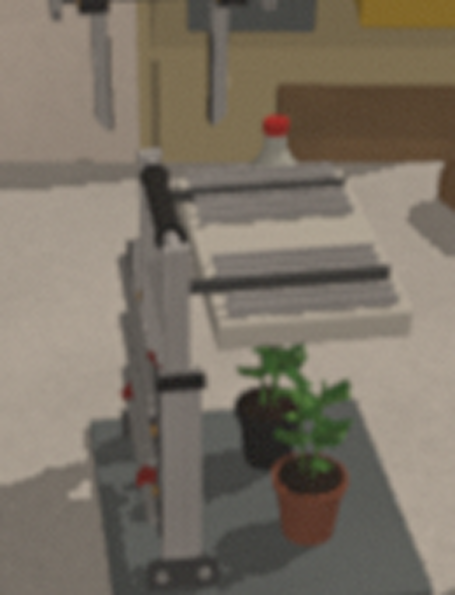

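The side crop shows the section held up by itself: sleeve at (163,205), hooks at (127,392) and (146,476), gripper clear above, pots and bottle unmoved.

```bash
python3 -c "
from cell import manip
print(manip.sign_off())"
```

```text
the job is handed in; nothing more can be done
None
```

The lamp section now rests on the lowest rung at about 50 mm lift, carried by the hooks. The gripper is clear above it, the pots and bottle look unmoved in the last side picture, which did not take in the beaker, and the job is handed in; the sign-off returned no verdict.

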